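# Strip the strainer box for descaling

## Task

Open up the steel strainer box for descaling: swing its lid up until it stands upright, lift it straight up off its hinge pins, and lean it against the front of the splash guard, hinge edge down and bar up. Then take out every filter cassette and lean each one, upright and flat-on, against the splash guard too, and only when the box is empty stand both descaler bottles upright inside it. Leave everything else on the worktop where it is.

Things in the scene. Friction and masses are not known exactly. Their poses are not given: they have to be found in the camera images.
- box: The strainer box: open-topped stainless box fixed to the worktop, 130 mm (its x) x 210 mm (its y) x 115 mm high, walls and floor 4 mm thick. Origin under its centre on the worktop; +x points to the hinge side (away from the robot), +y along the hinge.
- box_pins (a point): Middle of the hinge line of the box: 85 mm behind the box's centre (+x), 119 mm above the worktop. Two horizontal pins of 8 mm diameter lie on this line (along the box's y), at y = -87 to -60 and +60 to +87 mm, held by brackets at their outer ends.
- box_floor (a point): Centre of the box's inner floor, 4 mm above the worktop; axes as the box. Inside are three upright slots for cassettes at y = -60, 0 and +60 mm, each between pairs of ribs 60 mm high that stand 16 mm out from the near and far walls, 14 mm apart; between the ribs the middle 90 mm (along x) is open.
- lid: The lid: a loose plate of sheet steel with solid knuckles, 0.45 kg, 130 x 206 x 8 mm, centre of mass 65 mm from the hinge line, shut on the box at the start; it falls back if let go part way. Origin in its underside, above the box's centre when shut. Axes of the lid and its points: shut they match the box's; z is the normal of the outer face, x points from bar to hinge. A rib under it keeps it from being drawn off while shut.
- lid_handle (a point): Centre of the lid's grab bar: round, 10 mm diameter, along the lid's y, free over 100 mm between two legs; it stands 45 mm out from the edge of the plate nearest the robot, level with the plate (119 mm above the worktop when shut). The bar can turn within a grip.
- lid_hinge (a point): Middle of the lid's hinge line, 199 mm from the bar along the lid's +x. Two forked knuckles (at lid y = -70 and +70 mm, 11 mm wide inside) embrace the pins; they open away from the bar and end 10 mm past this line. The lid swings up on the pins; upright, the forks open downward and 15 mm of straight lift frees it. Stood on its forks, this point is 10 mm above the surface.
- guard: Low stainless splash guard fixed on the worktop, 560 mm long (its y), 80 mm high, 12 mm thick. Origin on the worktop at the middle of the foot of its face towards the robot; +x points into the guard away from the robot, so things lean on it from its -x side.
- cassette1_center (a point): Centre of a filter cassette: flat steel-framed mesh plate, 90 mm wide (its x), 10 mm thick (its y), 100 mm high (its z, up at the start), 0.18 kg; at the start upright in a slot of the box, top edge 104 mm above the worktop, 11 mm below the rim. May be absent.
- cassette2_center (a point): Centre of a filter cassette: flat steel-framed mesh plate, 90 mm wide (its x), 10 mm thick (its y), 100 mm high (its z, up at the start), 0.18 kg; at the start upright in a slot of the box, top edge 104 mm above the worktop, 11 mm below the rim. May be absent.
- cassette3_center (a point): Centre of a filter cassette: flat steel-framed mesh plate, 90 mm wide (its x), 10 mm thick (its y), 100 mm high (its z, up at the start), 0.18 kg; at the start upright in a slot of the box, top edge 104 mm above the worktop, 11 mm below the rim. May be absent.
- bottle1_center (a point): Centre, half-way up, of a white squat descaler bottle standing on the worktop, 115 mm high: body 72 mm diameter up to 62 mm, tapering to a neck of 28 mm at 80 mm, grey grip cap 32 mm diameter from 85 mm to the top; 0.25 kg. Its z points up.
- bottle2_center (a point): Centre, half-way up, of a white squat descaler bottle standing on the worktop, 115 mm high: body 72 mm diameter up to 62 mm, tapering to a neck of 28 mm at 80 mm, grey grip cap 32 mm diameter from 85 mm to the top; 0.25 kg. Its z points up.
- cup: Bystander, to be left alone: white cup, 72 mm across, 85 mm high; origin under its centre.
- shaker: Bystander, to be left alone: small glass shaker with a steel cap, 40 mm across, 75 mm high; origin under its centre.
- phone: Bystander, to be left alone: black phone lying flat, 150 x 72 x 9 mm; origin under its centre.
- cap: Bystander, to be left alone: small white bottle cap lying mouth up, 36 mm across, 16 mm high; origin under its centre.
- can: Bystander, to be left alone: food can, 74 mm across, 105 mm high; origin under its centre.

How it is judged:
On the way, in this order (a step that is already met when the one before it is completed fails the run):
1. the lid stands upright (within 14 degrees) with its knuckles still on the pins (angle between lid_hinge's own x axis and vertical above 2.9 rad and distance between lid_hinge and box_pins below 0.015 m), for 0.1 s.
2. the lid, still upright, has been lifted straight up off the pins (angle between lid_hinge's own x axis and vertical above 2.7 rad and horizontal distance between lid_hinge and box_pins below 0.04 m and z of lid_hinge in the frame of box_pins above 0.016 m), for 0.05 s.
3. the lid leans at rest against the front of the splash guard, hinge edge on the worktop (angle between lid_hinge's own x axis and vertical between 2.35 and 3.05 rad and height (world z) of lid_hinge below 0.03 m and angle between the y axis of lid_hinge and the y axis of guard, either way round below 0.3 rad and x of lid_hinge in the frame of guard between -0.13 and 0 m and y of lid_hinge in the frame of guard between -0.28 and 0.28 m and contact force between lid and guard above 0.05 N and linear speed of lid below 0.03 m/s), for 0.2 s.
4. every filter cassette leans upright and flat-on against the splash guard, at rest ((angle between cassette1_center's own z axis and vertical between 0.09 and 0.8 rad or angle between cassette1_center's own z axis and vertical between 2.34 and 3.05 rad) and height (world z) of cassette1_center between 0.033 and 0.06 m and angle between the x axis of each of cassette1_center, cassette2_center, cassette3_center and the y axis of guard, either way round below 0.3 rad and x of cassette1_center in the frame of guard between -0.09 and 0 m and y of cassette1_center in the frame of guard between -0.28 and 0.28 m and contact force between each of cassette1, cassette2, cassette3 and guard above 0.03 N and linear speed of each of cassette1, cassette2, cassette3 below 0.03 m/s and (angle between cassette2_center's own z axis and vertical between 0.09 and 0.8 rad or angle between cassette2_center's own z axis and vertical between 2.34 and 3.05 rad) and height (world z) of cassette2_center between 0.033 and 0.06 m and x of cassette2_center in the frame of guard between -0.09 and 0 m and y of cassette2_center in the frame of guard between -0.28 and 0.28 m and (angle between cassette3_center's own z axis and vertical between 0.09 and 0.8 rad or angle between cassette3_center's own z axis and vertical between 2.34 and 3.05 rad) and height (world z) of cassette3_center between 0.033 and 0.06 m and x of cassette3_center in the frame of guard between -0.09 and 0 m and y of cassette3_center in the frame of guard between -0.28 and 0.28 m), for 0.2 s.
5. both bottles stand upright on the floor of the emptied box (x of bottle1_center in the frame of box between -0.061 and 0.061 m and y of bottle1_center in the frame of box between -0.101 and 0.101 m and height (world z) of bottle1_center between 0.05 and 0.072 m and angle between each of bottle1_center, bottle2_center's own z axis and vertical below 0.2 rad and linear speed of each of bottle1, bottle2 below 0.03 m/s and x of bottle2_center in the frame of box between -0.061 and 0.061 m and y of bottle2_center in the frame of box between -0.101 and 0.101 m and height (world z) of bottle2_center between 0.05 and 0.072 m), for 0.2 s.
At the end, for the whole second after the job is handed in: Lid (on its hinge edge) and every cassette (on its short edge) touch the robot's side of the splash guard, tilted 5 to 45 degrees, parallel to it within 17; both bottles stand within 11 degrees of upright on the floor of the box; all at rest (all of step 3 and all of step 4 and all of step 5).
It fails at once if a bottle is put in the box while a cassette is still in it (((x of bottle1_center in the frame of box between -0.061 and 0.061 m and y of bottle1_center in the frame of box between -0.101 and 0.101 m and height (world z) of bottle1_center below 0.085 m) or (x of bottle2_center in the frame of box between -0.061 and 0.061 m and y of bottle2_center in the frame of box between -0.101 and 0.101 m and height (world z) of bottle2_center below 0.085 m)) and ((x of cassette1_center in the frame of box between -0.061 and 0.061 m and y of cassette1_center in the frame of box between -0.101 and 0.101 m and height (world z) of cassette1_center below 0.085 m) or (x of cassette2_center in the frame of box between -0.061 and 0.061 m and y of cassette2_center in the frame of box between -0.101 and 0.101 m and height (world z) of cassette2_center below 0.085 m) or (x of cassette3_center in the frame of box between -0.061 and 0.061 m and y of cassette3_center in the frame of box between -0.101 and 0.101 m and height (world z) of cassette3_center below 0.085 m))).
It fails at once if another thing on the worktop is moved more than 30 mm (distance of any of cup, shaker, phone, cap, can from where it was at the start of the episode above 0.03 m).
Of cassette1, cassette2, cassette3 only 2 to 3 are there at a start; the rules pass over those that are not, and their reading is None.
At some moment in a run one of bottle1, bottle2 may be knocked a few centimetres aside while the robot is not near it.
It also fails if it takes over 210 s, if anything falls off the work surface, if the arm or the gripper's body presses on something with over 40 N, if the wrist force passes 120 N, or if a joint passes its speed limit or range.

## Robot

A 6-joint arm with a two-finger parallel gripper is mounted at the origin on the work surface. World frame = base frame: x ahead of the robot, y to its left, z up, the work surface at z = 0. Lengths are in m, angles in rad, forces in N, time in s.
With the tool pointing down it reaches from about 0.425 to 0.95 m from the base axis. Payload 3.5 kg.
Tool frame: the origin (TCP) lies at the very end of the fingers, on their centre line; the grasp point (between the pads) lies 19 mm behind it (ctrl.grip_point_offset is the distance from the TCP to the grasp point, in m); z points along the fingers, y is the line along which they close (so a half turn about z gives the same grasp; the last joint's range is limited). The gripper opens to 85 mm and grips with 20 to 120 N. Pads are 22 mm wide; open, the fingers measure 114 mm over their backs; the gripper's body (76 mm by 85 mm) begins 54 mm behind the grasp point. The pads swing forward as they close: fully open they stand 13 mm farther back than shut.
Start: joints at [-1.273, 0.286, 1.577, -0, 1.279, -0.15], TCP at [0.292, -0.608, 0.231] pointing down, gripper open.
Joint ranges: [-2.77, 2.77], [-0.9, 2.22], [0.21, 2.48], [-1.53, 4.67], [0.24, 2.81], [-2.84, 2.84]. Speed limits (rad/s): [2.79, 2.79, 3.14, 3.14, 3.14, 3.14].

## Interface

Orientations are given as a unit quaternion [x, y, z, w].
In Python, from plant import ctrl gives the robot as it stands. The module is installed in compiled form; this text tells all that it offers.
- The arm moves only by the shell command python3 -m pendant 'ROWS' [OPENING] [FORCE]. ROWS is JSON, a list of rows, each an object of numbers: "dx", "dy", "dz": the shift along the tool's x, y, z in cm; "twist": the turn about the tool's z in degrees. A call has 1 to 10 rows; each row is the pose to reach, as a shift and turn from the pose commanded when the call began, along the tool's axes at that moment; what a row does not reach only later rows make up. A row lasts 1/8 s, in which the tool goes at most 62.5 mm and 10.7 degrees, less where a joint would pass 70% of its speed; a pose out of reach is approached as far as the arm can. A call with a gripper value outside its range is refused whole. OPENING is the opening in per cent of the stroke, from 0 (shut) to 100 (fully open), set as the call begins (- or left out, the last holds). The fingers move at their own pace and stop on an object; FORCE is the grip in N (left out, the last holds). Time passes only in rows, so rows that repeat a pose let the fingers close. It gives the time, the measured TCP pose, the force, the opening and the grip force at its end, in the units of the state.
- ctrl.get_state(): the state, without advancing time (a new reading comes with each control period).
- ctrl.read_camera(name): name is "scene" or "top" or "wrist"; returns a dict with "img" (480x640x3 uint8, red, green, blue), "depth" (480x640 float32, m along the optical axis (not along the pixel's ray), 0 where there is no reading), "camera_matrix" (3x3 intrinsics, pixels), "xyz" and "rotation" of the camera in the world; the wrist camera has in their place "tool_from_camera" (4x4, takes a point from camera to tool coordinates, whose origin is the TCP and whose axes are the flange's). Camera axes: x right, y up, looking along -z (the intrinsics and any distortion apply to the point x, -y, -z); pixel columns grow to the right and rows downward; lengths in m; the calibration is good to about 2 mm. A picture is of the moment at which its call begins: read the wrist's pose just before it.
- ctrl.sign_off(): hands the job in; it is judged then, once.
The state is a dict: "time": time; "qpos": joint angles; "dq": joint speeds; "joint_efforts": joint torques, N m; "eef_pos": TCP position; "tcp_rot": TCP orientation; "contact_force": force on the tool from outside, world axes, zero at the start; "wrist_torque": the same for the moment, N m; "opening": opening from 0.0 (shut) to 1.0 (fully open); "finger_force": force on a finger pad.
Only numpy, scipy, OpenCV 4.12 (cv2) and the standard library are available. Lean on these libraries where they do the work, as an engineer would, in place of code of your own. Each camera call takes 0.05 s, during which the arm holds its last target. There are 200 camera calls.

## Working session

There is one attempt and no reset: what is moved stays moved. The work goes in short steps, Python scripts to look and compute and a shell command to move; the robot and the scene stay as the last step left them, time stands still between calls to the robot, and variables do not carry over. Pictures are saved under pics/ and viewed, at most 14 in all, crops included, and the job is handed in when it is done.

```bash
mkdir -p pics; cat > h.py <<'E'
import numpy as np, cv2
from plant import ctrl
from scipy.spatial.transform import Rotation as R
def cloud(name):
    s=ctrl.get_state(); c=ctrl.read_camera(name)
    d=c["depth"]; K=c["camera_matrix"]
    v,u=np.mgrid[0:480,0:640]
    P=np.stack([(u-K[0,2])/K[0,0]*d,-(v-K[1,2])/K[1,1]*d,-d],-1)
    if name=="wrist":
        T=np.array(c["tool_from_camera"]); P=P@T[:3,:3].T+T[:3,3]
        P=P@R.from_quat(s["tcp_rot"]).as_matrix().T+np.array(s["eef_pos"])
    else:
        Rm=np.array(c["rotation"]); 
        if Rm.shape!=(3,3): Rm=R.from_quat(Rm).as_matrix()
        P=P@Rm.T+np.array(c["xyz"])
    P[d==0]=np.nan
    return c["img"],P
def save(img,n): cv2.imwrite(f"pics/{n}.png",img[:,:,::-1])
E
python3 - <<'E'
from h import *
s=ctrl.get_state(); print(s)
for n in ("scene","top"):
    c=ctrl.read_camera(n); print(n,c["camera_matrix"],c["xyz"],c["rotation"],[k for k in c])
    i,P=cloud(n); save(i,n+"0"); np.savez(n+"0.npz",i=i,P=P)
E
```

```text
{'time': 0.0, 'qpos': array([-1.27300199e+00,  2.87171266e-01,  1.57823278e+00, -4.99639723e-06,
        1.27860132e+00, -1.49993748e-01]), 'dq': array([-3.49586423e-05,  1.45555928e-03, -2.05968252e-04,  4.62637326e-04,
        1.21045020e-03, -9.93910242e-04]), 'joint_efforts': array([ 6.83427015e-05, -4.05977619e+01, -2.92628396e+01, -1.26964374e-04,
        5.87062910e-03, -3.32806422e-07]), 'eef_pos': array([ 0.29208378, -0.60777672,  0.22991326]), 'tcp_rot': array([ 9.75039387e-01,  2.22028687e-01, -9.14537824e-05, -1.20288588e-03]), 'contact_force': array([0.1212278 , 0.05549743, 0.57140295]), 'wrist_torque': array([-0.00055654, -0.01841214, -0.02603235]), 'finger_force': 0.0, 'opening': 1.0035919034215441}
scene [[462.59643794   0.         320.78984694]
 [  0.         462.59643794 239.02840307]
 [  0.           0.           1.        ]] [ 1.19618879 -0.22447478  0.67604993] [0.33678982 0.2673478  0.55156097 0.71475749] ['img', 'depth', 'camera_matrix', 'xyz', 'rotation']
top [[527.69801087   0.         318.31152119]
 [  0.         527.69801087 234.51828259]
 [  0.           0.           1.        ]] [ 0.26623506 -0.0400167   1.33244834] [ 0.07163875 -0.06546343 -0.70328178  0.70425646] ['img', 'depth', 'camera_matrix', 'xyz', 'rotation']
```

View pics/top0.png

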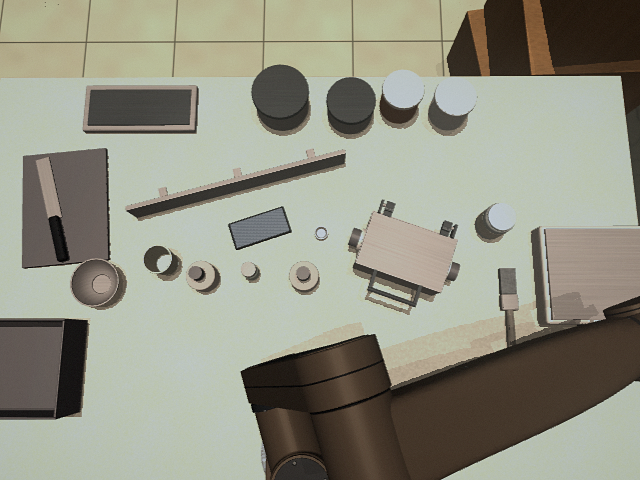

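View pics/scene0.png

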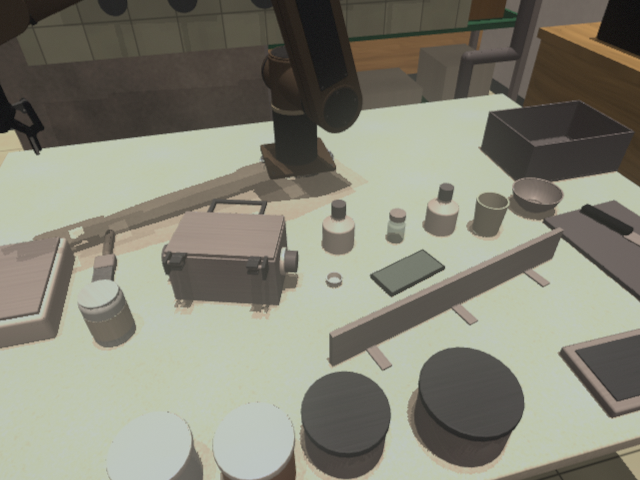

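The top view shows the box at (405,250), the guard running from (130,210) to (345,155), bottles at (202,276) and (304,277), the cap at (321,233), phone at (260,228), shaker at (250,271), cup at (160,261) and can at (495,220). The scene view agrees with this.

```bash
python3 - <<'E'
from h import *
z=np.load("top0.npz");P=z["P"]
def reg(r0,r1,c0,c1,z0,z1):
    Q=P[r0:r1,c0:c1].reshape(-1,3);Q=Q[~np.isnan(Q[:,0])];return Q[(Q[:,2]>z0)&(Q[:,2]<z1)]
def rect(Q):
    r=cv2.minAreaRect((Q[:,:2]*1000).astype(np.float32));return np.round(r[0],1),np.round(r[1],1),round(r[2],2),np.round(cv2.boxPoints(r),0).tolist()
print("table",np.nanmedian(reg(300,310,200,230,-1,1)[:,2]))
print("lid",rect(reg(205,300,350,465,0.117,0.14)))
L=reg(205,300,350,465,0.117,0.14);print(len(L),np.median(L[:,2]))
print("bar/outline >.1",rect(reg(265,312,355,425,0.095,0.14)))
print("guard",rect(reg(140,220,120,350,0.070,0.09)))
for n,a in dict(b1=(250,300,180,220,.1,.13),b2=(250,300,285,325,.1,.13),shaker=(255,290,235,262,.06,.09),cup=(240,285,140,182,.07,.1),can=(195,250,470,520,.095,.12),cap=(222,245,310,332,.008,.03),phone=(200,252,222,298,.005,.02)).items():
    Q=reg(*a);print(n,len(Q),rect(Q)[:3])
E
```

```text
table 0.0008325369412690575
lid (array([ 457.4, -230.4]), array([209.2, 214.5]), 70.65, [[322.0, -294.0], [524.0, -365.0], [593.0, -167.0], [391.0, -96.0]])
5576 0.12397903643562203
bar/outline >.1 (array([ 385.9, -200.7]), array([145.9,  94.4]), 89.69, [[338.0, -273.0], [433.0, -274.0], [434.0, -128.0], [339.0, -128.0]])
guard (array([651.3, 175.2]), array([ 15.8, 559.8]), 15.34, [[570.0, 443.0], [718.0, -97.0], [733.0, -93.0], [585.0, 447.0]])
b1 162 (array([415.8, 256.5]), array([30.2, 30.1]), 5.82)
b2 152 (array([415.4,   7.1]), array([31.2, 29.6]), 43.18)
shaker 191 (array([429.6, 139.4]), array([34.9, 35. ]), 88.56)
cup 266 (array([452.1, 357.2]), array([70. , 69.5]), 48.01)
can 683 (array([ 552. , -464.2]), array([67.9, 68.2]), 82.55)
cap 80 (array([531.5, -34.9]), array([33.8, 33.3]), 43.64)
phone 1731 (array([551.4, 123.4]), array([134.6, 194.4]), 0.06)
```

```bash
cat >> h.py <<'E'
def go(x,y,z,yaw=None):
    """mm target TCP, yaw (deg) of tool y axis mod 180 -> prints pendant numbers"""
    s=ctrl.get_state(); M=R.from_quat(s["tcp_rot"]).as_matrix()
    d=M.T@(np.array([x,y,z])-np.array(s["eef_pos"])*1000)/10
    cur=np.degrees(np.arctan2(M[1,1],M[0,1])); t=0
    if yaw is not None: t=-((yaw-cur+90)%180-90)
    print("dx %.2f dy %.2f dz %.2f twist %.1f | yaw %.1f q6 %.2f t %.1f F %s open %.2f"%(*d,t,cur,s["qpos"][5],s["time"],np.round(s["contact_force"],1),s["opening"]))
E
python3 -c "
from h import *
go(354.5,-215.5,220,-19.35)"
```

```text
dx 22.62 dy -32.68 dz 1.10 twist -45.0 | yaw -64.3 q6 -0.15 t 0.2 F [ 0.5  0.4 -0.4] open 1.00
```

```bash
python3 -m pendant '[{"dx":22.6,"dy":-32.6,"dz":1,"twist":-45},{"dx":22.6,"dy":-32.6,"dz":1,"twist":-45},{"dx":22.6,"dy":-32.6,"dz":1,"twist":-45},{"dx":22.6,"dy":-32.6,"dz":1,"twist":-45},{"dx":22.6,"dy":-32.6,"dz":1,"twist":-45},{"dx":22.6,"dy":-32.6,"dz":1,"twist":-45},{"dx":22.6,"dy":-32.6,"dz":1,"twist":-45},{"dx":22.6,"dy":-32.6,"dz":1,"twist":-45},{"dx":22.6,"dy":-32.6,"dz":1,"twist":-45},{"dx":22.6,"dy":-32.6,"dz":1,"twist":-45}]' 45
python3 - <<'E'
from h import *
go(354.5,-215.5,100,-19.35)
i,P=cloud("wrist"); save(i,"w1"); np.savez("w1.npz",i=i,P=P)
E
```

```text
time: 1.45
eef_pos: [0.3547, -0.2177, 0.2214]
tcp_rot: [0.816, 0.578, -0.0, -0.0]
contact_force: [0.1, 0.1, -0.2]
opening: 0.451
finger_force: 0.0
dx 0.20 dy -0.10 dz 12.14 twist -0.1 | yaw -19.4 q6 -0.46 t 1.4 F [ 0.1  0.1 -0.2] open 0.45
```

View pics/w1.png

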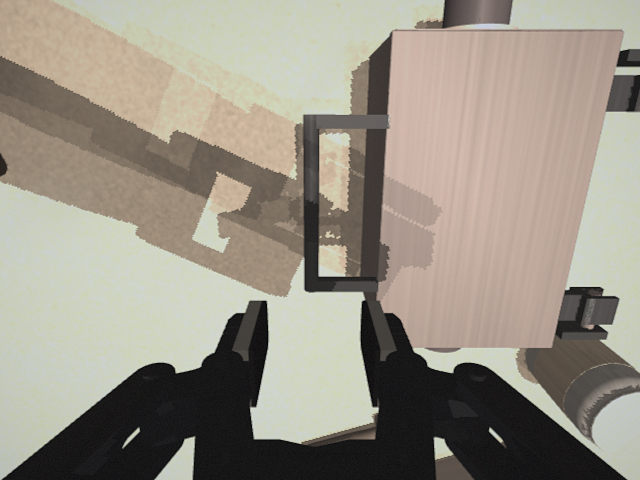

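The wrist view shows the bar at column 311, rows 115–290, parallel to the pads and centred between the fingers (columns 250 and 375). I'll measure it now.

```bash
python3 - <<'E'
from h import *
P=np.load("w1.npz")["P"]
Q=P[130:275,304:320].reshape(-1,3);Q=Q[(Q[:,2]>.10)&(Q[:,2]<.14)]
print("bar",Q[:,:2].mean(0)*1e3,Q[:,2].max(),len(Q)); v=cv2.fitLine((Q[:,:2]*1e3).astype(np.float32),2,0,.01,.01).ravel();print(np.degrees(np.arctan2(v[1],v[0])),Q.min(0),Q.max(0))
L=P[20:352,380:630].reshape(-1,3);L=L[(L[:,2]>.117)&(L[:,2]<.130)]
r=cv2.minAreaRect((L[:,:2]*1e3).astype(np.float32));print(r,np.median(L[:,2]))
E
```

```text
bar [ 361.17488916 -192.4774483 ] 0.12425172059934711 2123
70.17007 [ 0.34007079 -0.24129544  0.1167834 ] [ 0.38011446 -0.14920758  0.12425172]
((477.79901123046875, -237.48947143554688), (212.0462188720703, 161.59051513671875), 73.59905242919922) 0.12142959198648169
```

```bash
python3 -m pendant '[{"dz":6,"dy":-0.1},{"dz":12.1,"dy":-0.1},{"dz":12.1,"dy":-0.1},{"dz":12.1,"dy":-0.1},{"dz":12.1,"dy":-0.1}]' 45
python3 -m pendant '[{"dz":0},{"dz":0},{"dz":0},{"dz":0},{"dz":0},{"dz":0}]' 0 40
python3 -c "
from h import *
go(354.5,-215.5,100,-19.35)"
```

```text
dx 0.20 dy -0.09 dz 12.13 twist -0.1 | yaw -19.4 q6 -0.46 t 1.5 F [ 0.2 -0.6 -0.4] open 0.45$[0]: bad value
$[0]: bad value
```

```bash
python3 -m pendant '[{"dx":0,"dy":-0.1,"dz":6,"twist":0},{"dx":0,"dy":-0.1,"dz":12.1,"twist":0},{"dx":0,"dy":-0.1,"dz":12.1,"twist":0},{"dx":0,"dy":-0.1,"dz":12.1,"twist":0},{"dx":0,"dy":-0.1,"dz":12.1,"twist":0}]' 45
python3 -m pendant '[{"dx":0,"dy":0,"dz":0,"twist":0},{"dx":0,"dy":0,"dz":0,"twist":0},{"dx":0,"dy":0,"dz":0,"twist":0},{"dx":0,"dy":0,"dz":0,"twist":0},{"dx":0,"dy":0,"dz":0,"twist":0}]' 0 40
python3 -c "
from h import *
go(354.5,-215.5,100,-19.35)"
```

```text
time: 2.12
eef_pos: [0.3556, -0.2183, 0.1035]
tcp_rot: [0.816, 0.578, 0.0, 0.003]
contact_force: [-0.6, -1.2, 0.0]
opening: 0.453
finger_force: 0.0
time: 2.75
eef_pos: [0.3544, -0.217, 0.1019]
tcp_rot: [0.816, 0.578, -0.0, 0.001]
contact_force: [-1.9, 0.4, 6.4]
opening: 0.097
finger_force: 39.0
dx 0.15 dy -0.04 dz 0.19 twist 0.0 | yaw -19.3 q6 -0.46 t 2.8 F [-1.9  0.4  6.4] open 0.10
```

```bash
python3 -m pendant '[{"dx":0,"dy":0.06,"dz":-1.5,"twist":0},{"dx":0,"dy":0.25,"dz":-3.1,"twist":0},{"dx":0,"dy":0.55,"dz":-4.65,"twist":0},{"dx":0,"dy":0.97,"dz":-6.15,"twist":0},{"dx":0,"dy":1.5,"dz":-7.6,"twist":0},{"dx":0,"dy":2.17,"dz":-9.03,"twist":0},{"dx":0,"dy":2.95,"dz":-10.4,"twist":0},{"dx":0,"dy":3.8,"dz":-11.7,"twist":0},{"dx":0,"dy":5.83,"dz":-14.07,"twist":0},{"dx":0,"dy":5.83,"dz":-14.07,"twist":0}]'

```

```text
time: 4.0
eef_pos: [0.4104, -0.2363, 0.2455]
tcp_rot: [0.816, 0.578, 0.0, 0.001]
contact_force: [-7.5, 4.4, 5.7]
opening: 0.094
finger_force: 39.8
```

```bash
python3 -m pendant '[{"dx":0,"dy":1.1,"dz":-1.2,"twist":0},{"dx":0,"dy":2.3,"dz":-2.2,"twist":0},{"dx":0,"dy":3.6,"dz":-3.1,"twist":0},{"dx":0,"dy":5,"dz":-3.85,"twist":0},{"dx":0,"dy":6.5,"dz":-4.5,"twist":0},{"dx":0,"dy":7.9,"dz":-5.0,"twist":0},{"dx":0,"dy":9.4,"dz":-5.4,"twist":0},{"dx":0,"dy":11,"dz":-5.75,"twist":0},{"dx":0,"dy":12.5,"dz":-5.95,"twist":0},{"dx":0,"dy":13.8,"dz":-6.0,"twist":0}]'
python3 -m pendant '[{"dx":0,"dy":0,"dz":0,"twist":0},{"dx":0,"dy":0,"dz":0,"twist":0},{"dx":0,"dy":0,"dz":0,"twist":0},{"dx":0,"dy":0,"dz":0,"twist":0}]'
python3 - <<'E'
from h import *
i,P=cloud("scene"); save(i,"s1")
E
```

```text
time: 5.25
eef_pos: [0.5406, -0.2823, 0.3024]
tcp_rot: [0.816, 0.578, 0.0, 0.001]
contact_force: [-1.9, -1.5, 4.9]
opening: 0.097
finger_force: 41.4
time: 5.75
eef_pos: [0.5398, -0.282, 0.3021]
tcp_rot: [0.816, 0.578, 0.001, 0.002]
contact_force: [-0.6, -2.7, 5.0]
opening: 0.097
finger_force: 41.7
```

View pics/s1.png

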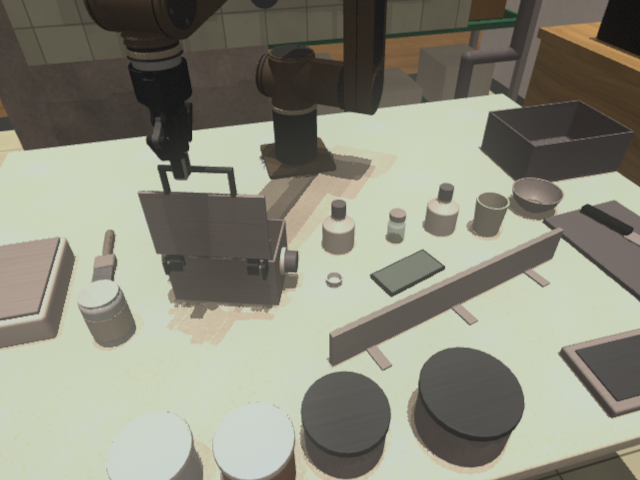

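Step 1 looks met: the lid stands upright at (205,225) in the image, with its knuckles on the pins. Next I'll grip harder and lift it.

```bash
python3 -m pendant '[{"dx":0,"dy":0,"dz":0,"twist":0},{"dx":0,"dy":0,"dz":-0.5,"twist":0},{"dx":0,"dy":0,"dz":-1,"twist":0},{"dx":0,"dy":0,"dz":-1.5,"twist":0},{"dx":0,"dy":0,"dz":-2,"twist":0},{"dx":0,"dy":0,"dz":-2.5,"twist":0},{"dx":0,"dy":0,"dz":-3,"twist":0},{"dx":0,"dy":0,"dz":-3.5,"twist":0},{"dx":0,"dy":0,"dz":-4.5,"twist":0},{"dx":0,"dy":0,"dz":-5.5,"twist":0}]' 0 80
python3 -m pendant '[{"dx":0,"dy":0,"dz":-0.5,"twist":0},{"dx":0,"dy":0,"dz":-1,"twist":0},{"dx":0,"dy":0,"dz":-1,"twist":0}]'
python3 - <<'E'
from h import *
go(643+6,7-24,280,15.3)
i,P=cloud("scene"); np.savez("s2.npz",i=i,P=P); save(i,"s2")
i,P=cloud("top"); np.savez("t2.npz",i=i,P=P)
E
```

```text
time: 7.05
eef_pos: [0.5392, -0.2814, 0.3569]
tcp_rot: [0.816, 0.578, 0.0, 0.0]
contact_force: [-0.5, 0.3, -5.0]
opening: 0.083
finger_force: 78.0
time: 7.42
eef_pos: [0.5392, -0.2815, 0.3665]
tcp_rot: [0.816, 0.578, 0.0, 0.0]
contact_force: [0.1, -0.3, -4.6]
opening: 0.078
finger_force: 78.1
dx 28.59 dy 1.59 dz 8.64 twist -34.6 | yaw -19.3 q6 -0.31 t 7.4 F [ 0.1 -0.3 -4.6] open 0.08
```

View pics/s2.png

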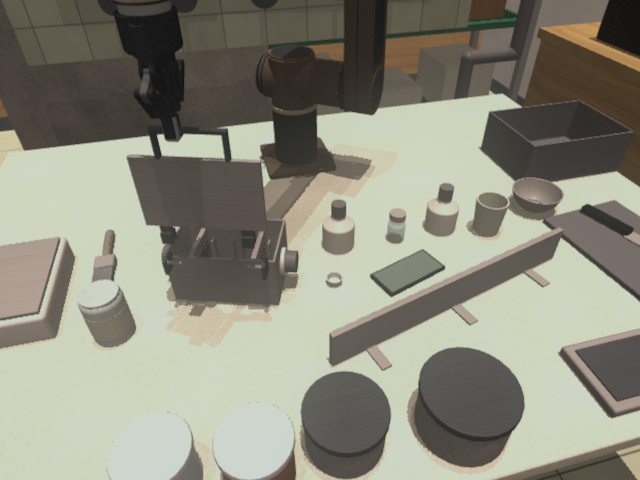

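The lid is off its pins and upright in the grip. Next I'll carry it to the guard.

```bash
python3 -m pendant '[{"dx":2,"dy":0.1,"dz":0,"twist":-3},{"dx":5,"dy":0.3,"dz":0,"twist":-7},{"dx":9,"dy":0.5,"dz":0.5,"twist":-12},{"dx":13,"dy":0.7,"dz":1,"twist":-17},{"dx":17,"dy":0.9,"dz":2,"twist":-22},{"dx":21,"dy":1.2,"dz":3,"twist":-27},{"dx":24.5,"dy":1.4,"dz":4,"twist":-31},{"dx":27,"dy":1.5,"dz":5,"twist":-33.5},{"dx":28.4,"dy":1.6,"dz":6,"twist":-34.6},{"dx":28.6,"dy":1.6,"dz":7,"twist":-34.6}]'
python3 -m pendant '[{"dx":0,"dy":0,"dz":0,"twist":0},{"dx":0,"dy":0,"dz":0,"twist":0},{"dx":0,"dy":0,"dz":0,"twist":0}]'
python3 - <<'E'
from h import *
go(649,-17,200,15.3)
i,P=cloud("scene"); np.savez("s3.npz",i=i,P=P); save(i,"s3")
E
```

```text
time: 8.78
eef_pos: [0.649, -0.0156, 0.2952]
tcp_rot: [0.606, 0.795, -0.0, -0.0]
contact_force: [0.7, -0.2, -4.0]
opening: 0.081
finger_force: 78.1
time: 9.15
eef_pos: [0.6491, -0.0177, 0.2969]
tcp_rot: [0.607, 0.794, 0.0, 0.001]
contact_force: [-1.1, -0.0, -4.7]
opening: 0.08
finger_force: 78.1
dx 0.08 dy -0.00 dz 9.69 twist -0.1 | yaw 15.2 q6 -0.45 t 9.2 F [-1.1 -0.  -4.7] open 0.08
```

View pics/s3.png

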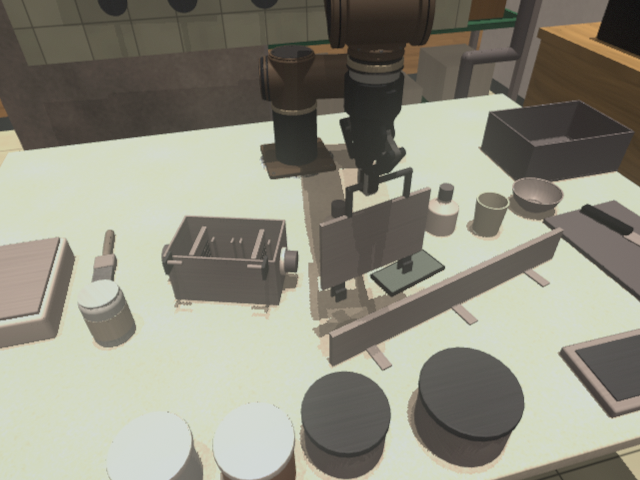

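The lid hangs in front of the guard, its plate spanning (320–430, 195–285), slightly tilted in its plane. I'll measure its pose against the guard.

```bash
python3 - <<'E'
from h import *
P=np.load("s3.npz")["P"]
O=np.array([644.5,173.3,0]);gx=np.array([.9645,.264,0]);gy=np.array([-.264,.9645,0])
def G(Q): Q=Q*1e3-O; return np.stack([Q@gx,Q@gy,Q[:,2]],1)
M=P[180:310,315:440].reshape(-1,3);M=G(M[~np.isnan(M[:,0])])
M=M[(M[:,2]>100)&(M[:,2]<265)&(abs(M[:,0]+45)<40)]
c=M.mean(0);n=np.linalg.svd(M-c,full_matrices=False)[2][2];n*=np.sign(n[0]);print("lid c",c,"n",n,M.min(0),M.max(0))
r=cv2.minAreaRect(M[:,1:].astype(np.float32));print(r, cv2.boxPoints(r))
Q=G(P[230:360,330:570].reshape(-1,3));Q=Q[(abs(Q[:,0])<30)&(abs(Q[:,1])<290)]
T=Q[(Q[:,2]>74)]
for a,b in((-280,-200),(-50,50),(200,280)):
    t=T[(T[:,1]>a)&(T[:,1]<b)];print(a,np.percentile(t[:,0],[2,50,98]),t[:,2].max())
E
```

```text
lid c [ -38.46378276 -172.70357313  200.08297257] n [ 0.99946468 -0.00276402  0.03259916] [ -50.34530781 -270.09338064  100.03159635] [-28.58999817 -61.34202304 264.99695242]
((-165.71995544433594, 182.52162170410156), (164.92996215820312, 208.7171173095703), 89.9765853881836) [[-270.11218   100.0993  ]
 [ -61.395103  100.014   ]
 [ -61.32773   264.94394 ]
 [-270.0448    265.02924 ]]
-280 [-29.78816916   9.53414783  14.8995346 ] 123.88383806221748
-50 [ 2.86038799 10.41558208 15.23562458] 81.15761094737938
200 [ 2.99531485 10.97437668 15.652888  ] 81.5298136023157
```

```bash
python3 -m pendant '[{"dx":0,"dy":0,"dz":2,"twist":0},{"dx":0,"dy":0,"dz":4.5,"twist":0},{"dx":0,"dy":0,"dz":7,"twist":0},{"dx":0,"dy":0,"dz":8.5,"twist":0},{"dx":0,"dy":0,"dz":9.5,"twist":0},{"dx":0,"dy":0,"dz":10,"twist":0},{"dx":0,"dy":0,"dz":10,"twist":0}]'
python3 -m pendant '[{"dx":0,"dy":0,"dz":0.2,"twist":0},{"dx":0,"dy":0,"dz":0.4,"twist":0},{"dx":0,"dy":0,"dz":0.6,"twist":0},{"dx":0,"dy":0,"dz":0.6,"twist":0}]' 0 50
```

```text
time: 10.07
eef_pos: [0.6495, -0.017, 0.1968]
tcp_rot: [0.607, 0.795, 0.0, 0.001]
contact_force: [-0.7, 0.0, -4.3]
opening: 0.079
finger_force: 78.3
time: 10.58
eef_pos: [0.652, -0.0183, 0.1954]
tcp_rot: [0.607, 0.795, 0.002, 0.005]
contact_force: [0.4, -3.4, 8.5]
opening: 0.082
finger_force: 79.5
```

```bash
python3 -m pendant '[{"dx":0,"dy":0,"dz":-0.4,"twist":0},{"dx":0,"dy":0,"dz":-0.4,"twist":0},{"dx":0,"dy":0,"dz":-0.4,"twist":0},{"dx":0,"dy":0,"dz":-0.4,"twist":0}]' 11 20
python3 -m pendant '[{"dx":0,"dy":1,"dz":0.0,"twist":0},{"dx":0,"dy":2,"dz":0.1,"twist":0},{"dx":0,"dy":3,"dz":0.2,"twist":0},{"dx":0,"dy":4,"dz":0.4,"twist":0},{"dx":0,"dy":5,"dz":0.6,"twist":0},{"dx":0,"dy":6,"dz":0.9,"twist":0},{"dx":0,"dy":6,"dz":0.9,"twist":0}]'
python3 - <<'E'
from h import *
i,P=cloud("scene"); np.savez("s4.npz",i=i,P=P); save(i,"s4")
E
```

```text
time: 11.08
eef_pos: [0.6501, -0.0176, 0.1957]
tcp_rot: [0.607, 0.795, 0.0, 0.002]
contact_force: [1.2, -3.8, 6.8]
opening: 0.109
finger_force: 10.7
time: 11.95
eef_pos: [0.7097, -0.0015, 0.1879]
tcp_rot: [0.607, 0.795, 0.002, 0.003]
contact_force: [3.6, -2.4, 7.0]
opening: 0.109
finger_force: 11.2
```

View pics/s4.png

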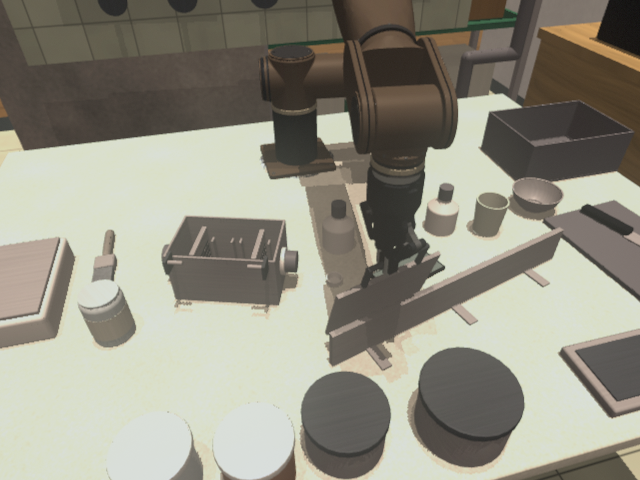

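The lid is tilting forward, with its plate above the guard's right end at (330–430, 265–320). I'll go a bit farther, then release.

```bash
python3 -m pendant '[{"dx":0,"dy":0.7,"dz":0.2,"twist":0},{"dx":0,"dy":1.4,"dz":0.45,"twist":0},{"dx":0,"dy":2.0,"dz":0.7,"twist":0},{"dx":0,"dy":2.0,"dz":0.7,"twist":0}]'
python3 -m pendant '[{"dx":0,"dy":0,"dz":0,"twist":0},{"dx":0,"dy":0,"dz":0,"twist":0},{"dx":0,"dy":0,"dz":0,"twist":0},{"dx":0,"dy":0,"dz":0,"twist":0}]' 30
python3 -m pendant '[{"dx":0,"dy":0,"dz":-1,"twist":0},{"dx":0,"dy":0,"dz":-3,"twist":0},{"dx":0,"dy":0,"dz":-6,"twist":0},{"dx":0,"dy":0,"dz":-10,"twist":0},{"dx":0,"dy":0,"dz":-12,"twist":0}]'
python3 - <<'E'
from h import *
i,P=cloud("scene"); np.savez("s5.npz",i=i,P=P); save(i,"s5")
O=np.array([644.5,173.3,0]);gx=np.array([.9645,.264,0]);gy=np.array([-.264,.9645,0])
def G(Q): Q=Q*1e3-O; return np.stack([Q@gx,Q@gy,Q[:,2]],1)
M=G(P[230:350,320:440].reshape(-1,3));M=M[(M[:,2]>90)&(M[:,2]<170)&(M[:,0]>-60)&(M[:,0]<90)&(M[:,1]<-50)&(M[:,1]>-280)]
c=M.mean(0);n=np.linalg.svd(M-c,full_matrices=False)[2][2];n*=np.sign(n[0]);print("lid c",c,"n",n,M.min(0),M.max(0))
# box: top view, cassette tops
i,P=cloud("top"); np.savez("t5.npz",i=i,P=P)
a=np.radians(-19.5);bx=np.array([np.cos(a),np.sin(a)]);by=np.array([-np.sin(a),np.cos(a)]);C=np.array([468.7,-234.4])
Q=P[200:310,340:470].reshape(-1,3)
xy=Q[:,:2]*1e3-C;u=xy@bx;v=xy@by
for lo in range(-105,105,10):
    m=(v>lo)&(v<lo+10)&(abs(u)<40); print(lo+5,np.round(np.percentile(Q[m,2]*1e3,[10,50,90])),end=' ')
rim=(Q[:,2]>.105)&(abs(u)<75)&(abs(v)<115);print(cv2.minAreaRect((Q[rim,:2]*1e3).astype(np.float32)),np.nanmedian(Q[rim,2]))
E
```

```text
time: 12.5
eef_pos: [0.7293, 0.0039, 0.1814]
tcp_rot: [0.607, 0.795, 0.002, 0.004]
contact_force: [3.6, -2.0, 7.3]
opening: 0.108
finger_force: 11.3
time: 13.0
eef_pos: [0.7255, 0.0046, 0.177]
tcp_rot: [0.607, 0.795, -0.0, -0.001]
contact_force: [0.6, 0.7, -0.3]
opening: 0.302
finger_force: 0.2
time: 13.62
eef_pos: [0.7272, 0.004, 0.3036]
tcp_rot: [0.607, 0.795, 0.002, 0.003]
contact_force: [-0.1, 0.6, 1.8]
opening: 0.298
finger_force: 0.0
lid c [  27.57814913 -187.66862008  131.21309153] n [ 0.90689824 -0.01379531 -0.42112381] [   3.15771436 -268.9895524    90.08290556] [ 49.20345652 -63.73126871 169.640432  ]
-100 [  4.  60. 115.] -90 [1. 6. 9.] -80 [1. 5. 9.] -70 [  5.  97. 104.] -60 [ 32. 103. 107.] -50 [ 2.  7. 72.] -40 [2. 5. 8.] -30 [2. 5. 9.] -20 [1. 5. 8.] -10 [2. 5. 8.] 0 [2. 5. 8.] 10 [2. 5. 8.] 20 [2. 5. 8.] 30 [2. 5. 9.] 40 [2. 5. 9.] 50 [1. 5. 9.] 60 [ 99. 105. 108.] 70 [ 2.  6. 60.] 80 [0. 5. 8.] 90 [2. 5. 8.] 100 [  3.  98. 118.] ((472.6527099609375, -236.74215698242188), (211.06439208984375, 141.0147247314453), 70.4881362915039) 0.11420037263027027
```

View pics/s5.png

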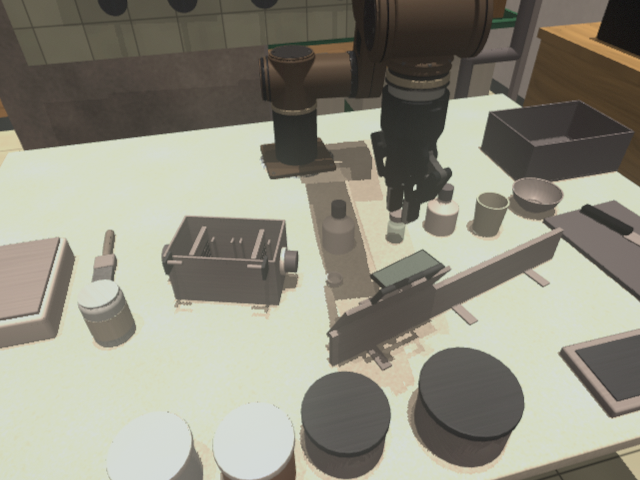

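The lid leans on the guard at about 25°, as shown at (330–440, 270–355). Two cassettes remain, in the outer slots. Next I'll locate their top edges.

```bash
python3 - <<'E'
from h import *
P=np.load("t5.npz")["P"]
a=np.radians(-19.5);bx=np.array([np.cos(a),np.sin(a)]);by=np.array([-np.sin(a),np.cos(a)]);C=np.array([468.7,-234.4])
Q=P[200:310,340:470].reshape(-1,3);Q=Q[~np.isnan(Q[:,0])]
xy=Q[:,:2]*1e3-C;u=xy@bx;v=xy@by
for s in(-60,60):
    m=(abs(v-s)<18)&(abs(u)<52)&(Q[:,2]>.098)&(Q[:,2]<.112)
    q=(Q[m,:2]*1e3).astype(np.float32);print(len(q),cv2.minAreaRect(q),np.median(Q[m,2]),np.median(v[m]))
go(510,-161,230,70.5)
E
```

```text
173 ((447.5064697265625, -290.6197204589844), (10.571209907531738, 88.78257751464844), 70.63070678710938) 0.10500608173600323 -59.73324044116475
165 ((488.9822998046875, -178.1574249267578), (9.864622116088867, 90.75076293945312), 70.72723388671875) 0.10453057923254017 59.74561344668769
dx -10.18 dy -25.37 dz 7.17 twist -55.2 | yaw 15.3 q6 -0.40 t 13.7 F [-0.1 -1.1  0.2] open 0.30
```

```bash
python3 -c "
from h import *
go(489,-178.2,220,70.6)"
```

```text
dx -11.28 dy -27.86 dz 8.16 twist -55.3 | yaw 15.3 q6 -0.40 t 13.7 F [-0.1 -1.1  0.2] open 0.30
```

```bash
python3 -m pendant '[{"dx":-2,"dy":-5,"dz":0,"twist":-9},{"dx":-4,"dy":-10,"dz":0,"twist":-18},{"dx":-6,"dy":-15,"dz":0,"twist":-27},{"dx":-8,"dy":-20,"dz":2,"twist":-36},{"dx":-10,"dy":-25,"dz":4,"twist":-45},{"dx":-11.28,"dy":-27.86,"dz":6,"twist":-52},{"dx":-11.28,"dy":-27.86,"dz":8.1,"twist":-55.3},{"dx":-11.28,"dy":-27.86,"dz":8.1,"twist":-55.3},{"dx":-11.28,"dy":-27.86,"dz":8.1,"twist":-55.3}]' 38 40
python3 - <<'E'
from h import *
i,P=cloud("wrist"); np.savez("w2.npz",i=i,P=P)
a=np.radians(-19.5);bx=np.array([np.cos(a),np.sin(a)]);by=np.array([-np.sin(a),np.cos(a)]);C=np.array([468.7,-234.4])
Q=P.reshape(-1,3);Q=Q[~np.isnan(Q[:,0])]
xy=Q[:,:2]*1e3-C;u=xy@bx;v=xy@by
for s in(-60,60):
    m=(abs(v-s)<18)&(abs(u)<52)&(Q[:,2]>.098)&(Q[:,2]<.110)
    q=(Q[m,:2]*1e3).astype(np.float32);
    if len(q)>50: print(len(q),cv2.minAreaRect(q),np.median(Q[m,2]),np.median(v[m]))
go(489,-178.2,84,70.6)
E
```

```text
time: 14.85
eef_pos: [0.4872, -0.1778, 0.217]
tcp_rot: [0.169, 0.986, 0.0, -0.0]
contact_force: [0.6, 0.7, -0.1]
opening: 0.382
finger_force: 0.0
2029 ((446.9922180175781, -291.404541015625), (10.753846168518066, 90.3516616821289), 70.55882263183594) 0.10223792342779417 -60.214889153973544
1764 ((487.2795104980469, -178.8123779296875), (9.698973655700684, 89.74018859863281), 70.85237884521484) 0.10240685447645663 58.5426260394731
dx -0.14 dy 0.02 dz 13.36 twist -0.0 | yaw 70.6 q6 -1.78 t 14.9 F [ 0.4  0.3 -1. ] open 0.38
```

```bash
python3 -m pendant '[{"dx":-0.1,"dy":0,"dz":5,"twist":0},{"dx":-0.1,"dy":0,"dz":9,"twist":0},{"dx":-0.1,"dy":0,"dz":12,"twist":0},{"dx":-0.1,"dy":0,"dz":14.1,"twist":0},{"dx":-0.1,"dy":0,"dz":14.1,"twist":0},{"dx":-0.1,"dy":0,"dz":14.1,"twist":0}]'
python3 -m pendant '[{"dx":0,"dy":0,"dz":0,"twist":0},{"dx":0,"dy":0,"dz":0,"twist":0},{"dx":0,"dy":0,"dz":0,"twist":0},{"dx":0,"dy":0,"dz":0,"twist":0},{"dx":0,"dy":0,"dz":0,"twist":0}]' 0 50
python3 -m pendant '[{"dx":0,"dy":0,"dz":-1,"twist":0},{"dx":0,"dy":0,"dz":-3,"twist":0},{"dx":0,"dy":0,"dz":-6,"twist":0},{"dx":0,"dy":0,"dz":-10,"twist":0},{"dx":0,"dy":0,"dz":-14,"twist":0},{"dx":0,"dy":0,"dz":-17,"twist":0},{"dx":0,"dy":0,"dz":-17,"twist":0}]'
python3 -c "
from h import *
# guard face at +2.5 in my frame; cassette plane 33 mm before it, yg=+20
p=np.array([644.5,173.3])+(2.5-33)*np.array([.9645,.264])+20*np.array([-.264,.9645]);print(p)
go(*p,240,15.3)"
```

```text
time: 15.65
eef_pos: [0.4892, -0.1787, 0.0775]
tcp_rot: [0.169, 0.986, -0.0, 0.001]
contact_force: [-0.1, 0.1, -0.4]
opening: 0.383
finger_force: 0.0
time: 16.27
eef_pos: [0.4892, -0.1788, 0.0777]
tcp_rot: [0.169, 0.986, -0.0, 0.001]
contact_force: [0.9, 1.2, 6.0]
opening: 0.11
finger_force: 50.9
time: 17.15
eef_pos: [0.4889, -0.1789, 0.2486]
tcp_rot: [0.169, 0.986, -0.001, 0.002]
contact_force: [-0.4, -0.3, -2.1]
opening: 0.105
finger_force: 49.9
[609.80275 184.538  ]
dx 0.70 dy 38.30 dz 0.81 twist 55.3 | yaw 70.6 q6 -1.78 t 17.1 F [-0.4 -0.3 -2.1] open 0.10
```

```bash
python3 -m pendant '[{"dx":0.1,"dy":3,"dz":0,"twist":5},{"dx":0.2,"dy":8,"dz":0,"twist":12},{"dx":0.3,"dy":13,"dz":0,"twist":20},{"dx":0.4,"dy":18,"dz":0,"twist":28},{"dx":0.5,"dy":23,"dz":0,"twist":36},{"dx":0.6,"dy":28,"dz":0,"twist":43},{"dx":0.7,"dy":33,"dz":0,"twist":50},{"dx":0.7,"dy":36.5,"dz":0,"twist":54},{"dx":0.7,"dy":38.3,"dz":1,"twist":55.3},{"dx":0.7,"dy":38.3,"dz":2,"twist":55.3}]'
python3 -m pendant '[{"dx":0,"dy":0,"dz":3,"twist":0},{"dx":0,"dy":0,"dz":7,"twist":0},{"dx":0,"dy":0,"dz":11,"twist":0},{"dx":0,"dy":0,"dz":13,"twist":0},{"dx":0,"dy":0,"dz":14,"twist":0},{"dx":0,"dy":0,"dz":14,"twist":0}]'
python3 - <<'E'
from h import *
p=np.array([644.5,173.3])+(2.5-33)*np.array([.9645,.264])+20*np.array([-.264,.9645])
go(*p,74,15.3)
i,P=cloud("scene"); np.savez("s6.npz",i=i,P=P); save(i,"s6")
E
```

```text
time: 18.4
eef_pos: [0.6076, 0.186, 0.2226]
tcp_rot: [0.606, 0.795, -0.002, -0.002]
contact_force: [0.5, 0.1, -2.4]
opening: 0.105
finger_force: 49.8
time: 19.15
eef_pos: [0.609, 0.185, 0.0861]
tcp_rot: [0.607, 0.795, -0.0, -0.0]
contact_force: [-0.8, 0.3, -1.5]
opening: 0.105
finger_force: 49.8
dx -0.06 dy 0.07 dz 1.21 twist -0.1 | yaw 15.2 q6 -0.13 t 19.1 F [-0.8  0.3 -1.5] open 0.10
```

View pics/s6.png

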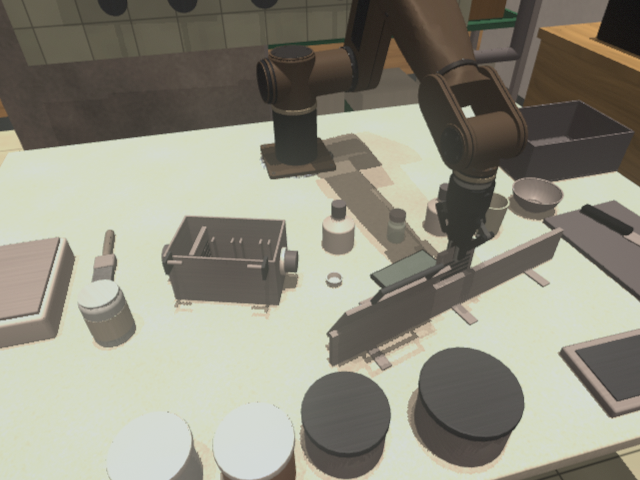

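The cassette hangs just in front of the guard at about (455,260). I'll set it down, release it, and tip it over.

```bash
python3 -m pendant '[{"dx":0,"dy":0,"dz":0.6,"twist":0},{"dx":0,"dy":0,"dz":1.0,"twist":0},{"dx":0,"dy":0,"dz":1.2,"twist":0},{"dx":0,"dy":0,"dz":1.25,"twist":0}]'
python3 -m pendant '[{"dx":0,"dy":0,"dz":0,"twist":0},{"dx":0,"dy":0,"dz":0,"twist":0},{"dx":0,"dy":0,"dz":0,"twist":0},{"dx":0,"dy":0,"dz":-1,"twist":0},{"dx":0,"dy":0,"dz":-1.7,"twist":0},{"dx":0,"dy":0,"dz":-1.7,"twist":0}]' 25
python3 -m pendant '[{"dx":0,"dy":0.4,"dz":0,"twist":0},{"dx":0,"dy":0.8,"dz":0,"twist":0},{"dx":0,"dy":1.2,"dz":0,"twist":0},{"dx":0,"dy":1.6,"dz":0,"twist":0},{"dx":0,"dy":2.0,"dz":0,"twist":0},{"dx":0,"dy":2.4,"dz":0,"twist":0},{"dx":0,"dy":2.8,"dz":0,"twist":0},{"dx":0,"dy":2.8,"dz":0,"twist":0}]'
python3 -m pendant '[{"dx":0,"dy":0,"dz":0,"twist":0},{"dx":0,"dy":0,"dz":-2,"twist":0},{"dx":0,"dy":0,"dz":-6,"twist":0},{"dx":0,"dy":0,"dz":-12,"twist":0},{"dx":0,"dy":0,"dz":-16,"twist":0},{"dx":0,"dy":0,"dz":-16,"twist":0}]'
cat >> h.py <<'E'
O=np.array([644.5,173.3,0]);gx=np.array([.9645,.264,0]);gy=np.array([-.264,.9645,0])
def G(Q): Q=Q*1e3-O; return np.stack([Q@gx,Q@gy,Q[:,2]],-1)
def cas(P,y):
    M=G(P.reshape(-1,3)); M=M[(abs(M[:,1]-y)<42)&(M[:,2]>88)&(M[:,2]<125)&(abs(M[:,0])<60)]
    M2=G(P.reshape(-1,3)); M2=M2[(abs(M2[:,1]-y)<60)&(M2[:,2]>88)&(M2[:,2]<125)&(abs(M2[:,0])<60)]
    print("cassette top n",len(M),"x",np.percentile(M[:,0],[2,50,98]),"y",np.percentile(M2[:,1],[1,99]),"z",np.percentile(M[:,2],[50,98]))
E
python3 - <<'E'
from h import *
i,P=cloud("scene"); cas(P,20); save(i,"s7")
i,P=cloud("top"); cas(P,20)
go(447,-291,230,70.6)
E
```

```text
time: 19.7
eef_pos: [0.6089, 0.1854, 0.0738]
tcp_rot: [0.607, 0.795, 0.0, -0.0]
contact_force: [-0.4, 0.2, 0.5]
opening: 0.106
finger_force: 50.2
time: 20.45
eef_pos: [0.6098, 0.1854, 0.0921]
tcp_rot: [0.607, 0.795, 0.001, 0.001]
contact_force: [0.3, -0.6, 0.1]
opening: 0.247
finger_force: 0.0
time: 21.45
eef_pos: [0.6362, 0.1926, 0.0906]
tcp_rot: [0.607, 0.795, 0.0, 0.0]
contact_force: [0.0, 0.7, -0.1]
opening: 0.25
finger_force: 0.0
time: 22.2
eef_pos: [0.6384, 0.193, 0.2584]
tcp_rot: [0.607, 0.795, 0.004, 0.004]
contact_force: [0.3, -0.2, 0.1]
opening: 0.249
finger_force: 0.0
cassette top n 220 x [-2.10782589  3.41702452  7.42359147] y [-23.72666042  64.72189239] z [94.6488747  97.28347442]
cassette top n 178 x [-7.77040372 -2.73919049  5.40365459] y [-22.34152869  47.88991074] z [ 95.80336212 100.96313686]
dx -41.69 dy -30.95 dz 2.14 twist -55.3 | yaw 15.3 q6 -0.12 t 22.3 F [ 1.1  0.1 -0.2] open 0.25
```

Cassette A leans on the guard. Now I'll fetch B.

```bash
python3 -m pendant '[{"dx":-4,"dy":-3,"dz":0,"twist":-6},{"dx":-8.5,"dy":-6.3,"dz":0,"twist":-12},{"dx":-13,"dy":-9.7,"dz":0,"twist":-18},{"dx":-17.5,"dy":-13,"dz":0,"twist":-24},{"dx":-22,"dy":-16.3,"dz":0,"twist":-30},{"dx":-26.5,"dy":-19.7,"dz":0,"twist":-36},{"dx":-31,"dy":-23,"dz":0,"twist":-42},{"dx":-35.5,"dy":-26.4,"dz":0,"twist":-48},{"dx":-39.5,"dy":-29.3,"dz":0,"twist":-54},{"dx":-41.7,"dy":-31,"dz":0,"twist":-55.3}]' 38
python3 -m pendant '[{"dx":0,"dy":0,"dz":0,"twist":0},{"dx":0,"dy":0,"dz":0,"twist":0}]'
python3 -c "
from h import *
go(447.2,-291,77,70.6)"
```

```text
time: 23.55
eef_pos: [0.4446, -0.2926, 0.2484]
tcp_rot: [0.169, 0.986, 0.001, -0.002]
contact_force: [1.0, 0.1, 0.1]
opening: 0.377
finger_force: 0.0
time: 23.8
eef_pos: [0.4463, -0.2902, 0.2492]
tcp_rot: [0.169, 0.986, 0.001, -0.001]
contact_force: [-0.3, 0.5, 0.6]
opening: 0.384
finger_force: 0.0
dx -0.15 dy -0.07 dz 17.22 twist -0.1 | yaw 70.5 q6 -2.00 t 23.8 F [-0.3  0.5  0.6] open 0.38
```

```bash
python3 -m pendant '[{"dx":-0.1,"dy":-0.1,"dz":5,"twist":0},{"dx":-0.1,"dy":-0.1,"dz":10,"twist":0},{"dx":-0.1,"dy":-0.1,"dz":14,"twist":0},{"dx":-0.1,"dy":-0.1,"dz":16,"twist":0},{"dx":-0.1,"dy":-0.1,"dz":17.2,"twist":0},{"dx":-0.1,"dy":-0.1,"dz":17.2,"twist":0}]'
python3 -m pendant '[{"dx":0,"dy":0,"dz":0,"twist":0},{"dx":0,"dy":0,"dz":0,"twist":0},{"dx":0,"dy":0,"dz":0,"twist":0},{"dx":0,"dy":0,"dz":0,"twist":0},{"dx":0,"dy":0,"dz":0,"twist":0}]' 0 50
python3 -m pendant '[{"dx":0,"dy":0,"dz":-1,"twist":0},{"dx":0,"dy":0,"dz":-3,"twist":0},{"dx":0,"dy":0,"dz":-6,"twist":0},{"dx":0,"dy":0,"dz":-10,"twist":0},{"dx":0,"dy":0,"dz":-14,"twist":0},{"dx":0,"dy":0,"dz":-17,"twist":0},{"dx":0,"dy":0,"dz":-17,"twist":0}]'
python3 -c "
from h import *
p=O[:2]+(2.5-33)*gx[:2]+145*gy[:2];print(p)
go(*p,240,15.3)"
```

```text
time: 24.55
eef_pos: [0.4472, -0.2915, 0.0779]
tcp_rot: [0.168, 0.986, 0.0, -0.001]
contact_force: [-0.6, -0.2, 0.0]
opening: 0.377
finger_force: 0.0
time: 25.18
eef_pos: [0.448, -0.2931, 0.08]
tcp_rot: [0.169, 0.986, -0.0, 0.001]
contact_force: [0.6, 2.2, 5.6]
opening: 0.105
finger_force: 52.0
time: 26.05
eef_pos: [0.4479, -0.2936, 0.2512]
tcp_rot: [0.169, 0.986, -0.002, 0.002]
contact_force: [0.4, 0.0, -3.0]
opening: 0.103
finger_force: 51.0
[576.80275 305.1005 ]
dx 7.78 dy 60.75 dz 0.91 twist 55.3 | yaw 70.6 q6 -2.00 t 26.1 F [ 0.4  0.  -3. ] open 0.10
```

```bash
python3 -m pendant '[{"dx":0.4,"dy":3,"dz":0,"twist":4},{"dx":1.1,"dy":8.5,"dz":0,"twist":9},{"dx":1.8,"dy":14,"dz":0,"twist":14},{"dx":2.5,"dy":19.5,"dz":0,"twist":19},{"dx":3.2,"dy":25,"dz":0,"twist":24},{"dx":3.9,"dy":30.5,"dz":0,"twist":29},{"dx":4.6,"dy":36,"dz":0,"twist":34},{"dx":5.3,"dy":41.5,"dz":0,"twist":39},{"dx":6,"dy":47,"dz":0,"twist":44},{"dx":6.7,"dy":52.5,"dz":0,"twist":49}]'
python3 -m pendant '[{"dx":0,"dy":0,"dz":0,"twist":2},{"dx":0,"dy":0,"dz":0,"twist":6.3},{"dx":0,"dy":0,"dz":0,"twist":6.3}]'
python3 -c "
from h import *
p=O[:2]+(2.5-33)*gx[:2]+145*gy[:2];print(p)
go(*p,88,15.3)"
```

```text
time: 27.3
eef_pos: [0.5577, 0.2262, 0.2454]
tcp_rot: [0.564, 0.826, -0.002, -0.001]
contact_force: [0.7, -0.7, -1.3]
opening: 0.105
finger_force: 50.9
time: 27.68
eef_pos: [0.5578, 0.2239, 0.2462]
tcp_rot: [0.607, 0.795, -0.002, -0.001]
contact_force: [0.7, -0.5, -1.4]
opening: 0.103
finger_force: 51.0
[576.80275 305.1005 ]
dx 7.34 dy 4.04 dz 15.80 twist -0.0 | yaw 15.3 q6 -0.05 t 27.7 F [ 0.7 -0.5 -1.4] open 0.10
```

```bash
python3 -m pendant '[{"dx":3,"dy":1.7,"dz":0,"twist":0},{"dx":6,"dy":3.3,"dz":0,"twist":0},{"dx":7.3,"dy":4,"dz":1,"twist":0},{"dx":7.3,"dy":4,"dz":5,"twist":0},{"dx":7.3,"dy":4,"dz":9,"twist":0},{"dx":7.3,"dy":4,"dz":13,"twist":0},{"dx":7.3,"dy":4,"dz":15.5,"twist":0},{"dx":7.3,"dy":4,"dz":16.4,"twist":0},{"dx":7.3,"dy":4,"dz":16.9,"twist":0},{"dx":7.3,"dy":4,"dz":16.9,"twist":0}]'
python3 -c "
from h import *
p=O[:2]+(2.5-33)*gx[:2]+145*gy[:2]
go(*p,75,15.3)"
```

```text
time: 28.92
eef_pos: [0.5787, 0.3057, 0.0803]
tcp_rot: [0.607, 0.795, 0.001, 0.0]
contact_force: [-0.8, 0.5, -2.2]
opening: 0.102
finger_force: 50.9
dx -0.01 dy -0.20 dz 0.53 twist -0.0 | yaw 15.3 q6 0.07 t 28.9 F [-0.8  0.5 -2.2] open 0.10
```

```bash
python3 -m pendant '[{"dx":0,"dy":-0.2,"dz":0.2,"twist":0},{"dx":0,"dy":-0.2,"dz":0.4,"twist":0},{"dx":0,"dy":-0.2,"dz":0.5,"twist":0},{"dx":0,"dy":-0.2,"dz":0.5,"twist":0}]'
python3 -m pendant '[{"dx":0,"dy":0,"dz":0,"twist":0},{"dx":0,"dy":0,"dz":0,"twist":0},{"dx":0,"dy":0,"dz":0,"twist":0},{"dx":0,"dy":0,"dz":-1,"twist":0},{"dx":0,"dy":0,"dz":-1.6,"twist":0},{"dx":0,"dy":0,"dz":-1.6,"twist":0}]' 25
python3 -m pendant '[{"dx":0,"dy":0.4,"dz":0,"twist":0},{"dx":0,"dy":0.8,"dz":0,"twist":0},{"dx":0,"dy":1.2,"dz":0,"twist":0},{"dx":0,"dy":1.6,"dz":0,"twist":0},{"dx":0,"dy":2.0,"dz":0,"twist":0},{"dx":0,"dy":2.4,"dz":0,"twist":0},{"dx":0,"dy":2.8,"dz":0,"twist":0},{"dx":0,"dy":2.8,"dz":0,"twist":0}]'
python3 -m pendant '[{"dx":0,"dy":0,"dz":0,"twist":0},{"dx":0,"dy":0,"dz":-2,"twist":0},{"dx":0,"dy":0,"dz":-6,"twist":0},{"dx":0,"dy":0,"dz":-12,"twist":0},{"dx":0,"dy":-3,"dz":-14,"twist":0},{"dx":0,"dy":-5,"dz":-14,"twist":0}]'
python3 - <<'E'
from h import *
i,P=cloud("scene"); cas(P,20); cas(P,145); save(i,"s8")
i,P=cloud("top"); save(i,"t8"); np.savez("t8.npz",i=i,P=P)
E
```

```text
time: 29.42
eef_pos: [0.5767, 0.3056, 0.076]
tcp_rot: [0.607, 0.795, 0.001, 0.0]
contact_force: [-1.5, 0.5, 4.5]
opening: 0.102
finger_force: 51.8
time: 30.18
eef_pos: [0.577, 0.3055, 0.092]
tcp_rot: [0.607, 0.795, 0.001, 0.001]
contact_force: [0.4, -0.0, 0.2]
opening: 0.249
finger_force: 0.0
time: 31.18
eef_pos: [0.6035, 0.3126, 0.0906]
tcp_rot: [0.607, 0.795, 0.0, 0.0]
contact_force: [-0.1, 0.3, 1.0]
opening: 0.251
finger_force: 0.0
time: 31.92
eef_pos: [0.5558, 0.2999, 0.2362]
tcp_rot: [0.607, 0.795, 0.003, 0.002]
contact_force: [-1.1, -0.7, -0.3]
opening: 0.249
finger_force: 0.0
cassette top n 219 x [-2.15729177  3.57942864  7.61495568] y [-23.83055776  64.44947894] z [94.72175342 96.96832501]
cassette top n 194 x [-2.29615983  3.91872079  7.56175476] y [100.04462313 190.25451771] z [94.82495721 97.5106124 ]
```

View pics/s8.png

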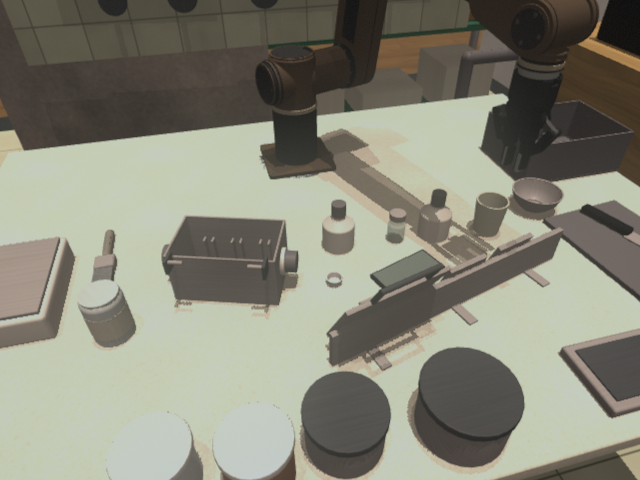

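View pics/t8.png

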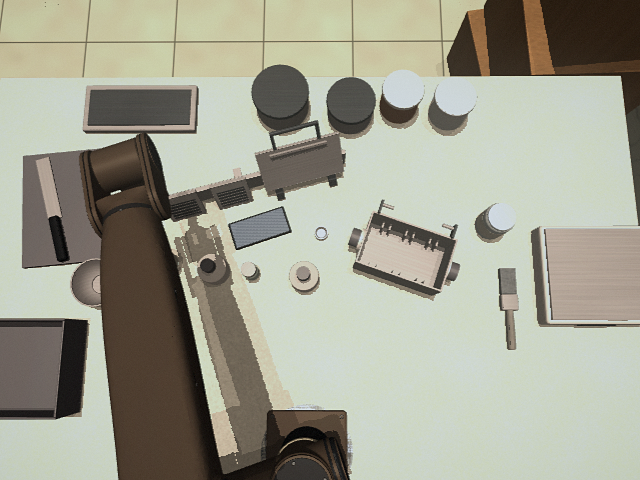

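Both cassettes lean, with tops at (430–460, 260) and (510,240). The box is empty. Bottle1 has shifted to (210,265) in the top view and bottle2 is at (304,277).

```bash
python3 - <<'E'
from h import *
P=np.load("t8.npz")["P"]
def m(n,r0,r1,c0,c1,z0,z1):
    Q=P[r0:r1,c0:c1].reshape(-1,3);Q=Q[(Q[:,2]>z0)&(Q[:,2]<z1)]
    r=cv2.minAreaRect((Q[:,:2]*1e3).astype(np.float32));print(n,r,np.median(Q[:,2]));return r[0]
b1=m("b1",245,295,185,230,.105,.13);b2=m("b2",250,300,285,325,.105,.13);m("shaker",255,290,238,262,.06,.09);m("cap",222,245,310,332,.008,.03);m("cup",240,285,145,180,.07,.1)
go(*b1,200,15.3+90-15)
E
```

```text
b1 ((433.9671936035156, 230.7606964111328), (31.147972106933594, 29.461029052734375), 46.322452545166016) 0.11536980996930701
b2 ((415.526123046875, 6.934368133544922), (31.037986755371094, 29.571640014648438), 46.050437927246094) 0.11554444148694754
shaker ((429.2001953125, 139.1259307861328), (36.04524612426758, 34.01213455200195), 86.81389617919922) 0.07560703169191696
cap ((531.670654296875, -33.73862075805664), (31.913000106811523, 33.134185791015625), 0.2785762846469879) 0.014127797792464314
cup ((0.0, 0.0), (0.0, 0.0), 0.0) nan
dx -3.47 dy -13.41 dz 3.29 twist -75.0 | yaw 15.3 q6 0.07 t 32.0 F [-0.5  0.2 -0.1] open 0.25
  return _methods._mean(a, axis=axis, dtype=dtype,
  ret = ret.dtype.type(ret / rcount)
```

```bash
python3 -m pendant '[{"dx":-1,"dy":-4,"dz":0,"twist":0},{"dx":-2.3,"dy":-9,"dz":0,"twist":0},{"dx":-3.47,"dy":-13.4,"dz":0,"twist":0},{"dx":-3.47,"dy":-13.4,"dz":3,"twist":0},{"dx":-3.47,"dy":-13.4,"dz":3.3,"twist":0},{"dx":-3.47,"dy":-13.4,"dz":3.3,"twist":0}]' 65 40
python3 -c "
from h import *
go(434,230.8,85,15.3)"
```

```text
time: 32.78
eef_pos: [0.4355, 0.2309, 0.1981]
tcp_rot: [0.607, 0.795, 0.0, 0.0]
contact_force: [-0.2, -0.5, 0.5]
opening: 0.651
finger_force: 0.0
dx 0.03 dy -0.15 dz 11.31 twist -0.0 | yaw 15.3 q6 0.02 t 32.8 F [-0.2 -0.5  0.5] open 0.65
```

```bash
python3 -m pendant '[{"dx":0,"dy":-0.15,"dz":4,"twist":0},{"dx":0,"dy":-0.15,"dz":8,"twist":0},{"dx":0,"dy":-0.15,"dz":10.3,"twist":0},{"dx":0,"dy":-0.15,"dz":11.3,"twist":0},{"dx":0,"dy":-0.15,"dz":11.3,"twist":0}]'
python3 -m pendant '[{"dx":0,"dy":0,"dz":0,"twist":0},{"dx":0,"dy":0,"dz":0,"twist":0},{"dx":0,"dy":0,"dz":0,"twist":0},{"dx":0,"dy":0,"dz":0,"twist":0},{"dx":0,"dy":0,"dz":0,"twist":0}]' 0 40
python3 -m pendant '[{"dx":0,"dy":0,"dz":-1,"twist":0},{"dx":0,"dy":0,"dz":-4,"twist":0},{"dx":0,"dy":0,"dz":-8,"twist":0},{"dx":0,"dy":0,"dz":-12,"twist":0},{"dx":0,"dy":0,"dz":-15,"twist":0},{"dx":0,"dy":0,"dz":-17,"twist":0},{"dx":0,"dy":0,"dz":-17,"twist":0}]'
python3 -c "
from h import *
a=np.radians(-19.5);by=np.array([-np.sin(a),np.cos(a)]);C=np.array([468.2,-234.6])
print(C-50*by,C+50*by)
go(*(C-50*by),255,-19.5)"
```

```text
time: 33.4
eef_pos: [0.434, 0.2305, 0.0849]
tcp_rot: [0.607, 0.795, 0.0, 0.0]
contact_force: [0.5, -0.6, 0.2]
opening: 0.65
finger_force: 0.0
time: 34.02
eef_pos: [0.4345, 0.2307, 0.0862]
tcp_rot: [0.607, 0.795, 0.001, 0.001]
contact_force: [-0.5, 0.4, 5.4]
opening: 0.361
finger_force: 40.1
time: 34.9
eef_pos: [0.4338, 0.2305, 0.2559]
tcp_rot: [0.607, 0.795, 0.001, 0.001]
contact_force: [-0.0, 0.5, -2.7]
opening: 0.361
finger_force: 40.5
[ 451.50965704 -281.73207455] [ 484.89034296 -187.46792545]
dx -49.88 dy -11.77 dz 0.05 twist 34.8 | yaw 15.3 q6 0.02 t 34.9 F [-0.   0.5 -2.7] open 0.36
```

```bash
python3 -m pendant '[{"dx":-3,"dy":-0.7,"dz":0,"twist":2},{"dx":-8,"dy":-1.9,"dz":0,"twist":6},{"dx":-13.5,"dy":-3.2,"dz":0,"twist":10},{"dx":-19,"dy":-4.5,"dz":0,"twist":14},{"dx":-24.5,"dy":-5.8,"dz":0,"twist":18},{"dx":-30,"dy":-7.1,"dz":0,"twist":22},{"dx":-35.5,"dy":-8.4,"dz":0,"twist":26},{"dx":-41,"dy":-9.7,"dz":0,"twist":30},{"dx":-45.5,"dy":-10.7,"dz":0,"twist":33},{"dx":-48.5,"dy":-11.4,"dz":0,"twist":34.8}]'
python3 -m pendant '[{"dx":0,"dy":0,"dz":0,"twist":0},{"dx":0,"dy":0,"dz":0,"twist":0}]'
python3 -c "
from h import *
go(451.5,-281.7,91,-19.5)"
```

```text
time: 36.15
eef_pos: [0.4498, -0.2691, 0.252]
tcp_rot: [0.818, 0.576, -0.0, -0.002]
contact_force: [-0.0, 0.4, -3.3]
opening: 0.362
finger_force: 40.4
time: 36.4
eef_pos: [0.4503, -0.2666, 0.2528]
tcp_rot: [0.817, 0.577, -0.0, -0.002]
contact_force: [0.1, 0.7, -3.2]
opening: 0.363
finger_force: 40.4
dx -1.41 dy 0.66 dz 16.17 twist -0.0 | yaw -19.5 q6 -0.39 t 36.4 F [ 0.1  0.7 -3.2] open 0.36
```

```bash
python3 -m pendant '[{"dx":-0.7,"dy":0.3,"dz":0,"twist":0},{"dx":-1.4,"dy":0.65,"dz":1,"twist":0},{"dx":-1.4,"dy":0.65,"dz":4,"twist":0},{"dx":-1.4,"dy":0.65,"dz":8,"twist":0},{"dx":-1.4,"dy":0.65,"dz":12,"twist":0},{"dx":-1.4,"dy":0.65,"dz":14.5,"twist":0},{"dx":-1.4,"dy":0.65,"dz":15.6,"twist":0},{"dx":-1.4,"dy":0.65,"dz":16.1,"twist":0},{"dx":-1.4,"dy":0.65,"dz":16.1,"twist":0}]'
python3 -m pendant '[{"dx":0,"dy":0,"dz":0,"twist":0},{"dx":0,"dy":0,"dz":0.2,"twist":0},{"dx":0,"dy":0,"dz":0.2,"twist":0}]'
```

```text
time: 37.52
eef_pos: [0.4529, -0.2834, 0.0943]
tcp_rot: [0.817, 0.577, 0.0, 0.001]
contact_force: [0.5, -0.9, -2.7]
opening: 0.36
finger_force: 40.3
time: 37.9
eef_pos: [0.4525, -0.283, 0.0918]
tcp_rot: [0.817, 0.577, 0.0, 0.0]
contact_force: [-0.3, 0.4, -3.1]
opening: 0.357
finger_force: 40.3
```

```bash
python3 -m pendant '[{"dx":0,"dy":0,"dz":0.1,"twist":0},{"dx":0,"dy":0,"dz":0.2,"twist":0},{"dx":0,"dy":0,"dz":0.2,"twist":0}]'
python3 -m pendant '[{"dx":0,"dy":0,"dz":0,"twist":0},{"dx":0,"dy":0,"dz":0,"twist":0},{"dx":0,"dy":0,"dz":0,"twist":0},{"dx":0,"dy":0,"dz":-1,"twist":0},{"dx":0,"dy":0,"dz":-4,"twist":0},{"dx":0,"dy":0,"dz":-8,"twist":0},{"dx":0,"dy":0,"dz":-11,"twist":0},{"dx":0,"dy":0,"dz":-12,"twist":0}]' 58
python3 - <<'E'
from h import *
i,P=cloud("scene"); save(i,"s9")
Q=P.reshape(-1,3)
m=(Q[:,2]>.109)&(Q[:,2]<.126)
for n,c in(("b2",(415.5,7)),("b1box",(451.5,-281.7))):
    k=m&(np.hypot(Q[:,0]*1e3-c[0],Q[:,1]*1e3-c[1])<28);print(n,cv2.minAreaRect((Q[k,:2]*1e3).astype(np.float32)),np.median(Q[k,2]))
go(415.5,7,200,90)
go(415.5,7,200,0)
E
```

```text
time: 38.28
eef_pos: [0.4526, -0.2831, 0.0903]
tcp_rot: [0.817, 0.577, -0.0, 0.0]
contact_force: [-1.5, 1.6, 3.2]
opening: 0.356
finger_force: 41.1
time: 39.28
eef_pos: [0.4535, -0.2838, 0.2127]
tcp_rot: [0.817, 0.577, 0.001, 0.003]
contact_force: [-0.0, -0.1, 0.2]
opening: 0.585
finger_force: 0.0
b2 ((417.686767578125, 6.990143775939941), (32.70980453491211, 31.549158096313477), 4.834064483642578) 0.11309498794700446
b1box ((456.16558837890625, -281.2762145996094), (30.76030731201172, 31.438112258911133), 53.44914627075195) 0.11662498258450471
dx 26.14 dy -13.30 dz 1.15 twist 70.5 | yaw -19.5 q6 -0.41 t 39.3 F [0.2 0.  0.8] open 0.58
dx 26.14 dy -13.30 dz 1.15 twist -19.5 | yaw -19.5 q6 -0.41 t 39.3 F [0.2 0.  0.8] open 0.58
```

```bash
python3 -m pendant '[{"dx":4,"dy":-2,"dz":-1,"twist":-3},{"dx":8.5,"dy":-4.3,"dz":-1,"twist":-6},{"dx":13,"dy":-6.6,"dz":-1,"twist":-9},{"dx":17.5,"dy":-8.9,"dz":-1,"twist":-12},{"dx":22,"dy":-11.2,"dz":-1,"twist":-15},{"dx":25,"dy":-12.7,"dz":0,"twist":-18},{"dx":26.2,"dy":-13.3,"dz":1.1,"twist":-19.5},{"dx":26.2,"dy":-13.3,"dz":1.1,"twist":-19.5},{"dx":26.2,"dy":-13.3,"dz":1.1,"twist":-19.5}]' 70
python3 -c "
from h import *
go(416,7,85,0)"
```

```text
time: 40.45
eef_pos: [0.415, 0.0076, 0.1984]
tcp_rot: [0.708, 0.706, -0.0, -0.0]
contact_force: [-0.6, -0.8, -1.2]
opening: 0.7
finger_force: 0.0
dx -0.05 dy 0.10 dz 11.34 twist -0.1 | yaw -0.1 q6 -0.22 t 40.5 F [-0.6 -0.8 -1.2] open 0.70
```

```bash
python3 -m pendant '[{"dx":0,"dy":0.1,"dz":4,"twist":0},{"dx":0,"dy":0.1,"dz":8,"twist":0},{"dx":0,"dy":0.1,"dz":10.3,"twist":0},{"dx":0,"dy":0.1,"dz":11.3,"twist":0},{"dx":0,"dy":0.1,"dz":11.3,"twist":0}]'
python3 -m pendant '[{"dx":0,"dy":0,"dz":0,"twist":0},{"dx":0,"dy":0,"dz":0,"twist":0},{"dx":0,"dy":0,"dz":0,"twist":0},{"dx":0,"dy":0,"dz":0,"twist":0},{"dx":0,"dy":0,"dz":0,"twist":0}]' 0 40
python3 -m pendant '[{"dx":0,"dy":0,"dz":-1,"twist":0},{"dx":0,"dy":0,"dz":-4,"twist":0},{"dx":0,"dy":0,"dz":-8,"twist":0},{"dx":0,"dy":0,"dz":-12,"twist":0},{"dx":0,"dy":0,"dz":-15,"twist":0},{"dx":0,"dy":0,"dz":-17,"twist":0},{"dx":0,"dy":0,"dz":-17,"twist":0}]'
python3 -c "
from h import *
go(484.9,-187.5,255,-19.5)"
```

```text
time: 41.08
eef_pos: [0.416, 0.0078, 0.0856]
tcp_rot: [0.708, 0.706, -0.0, -0.0]
contact_force: [0.5, -0.5, 0.0]
opening: 0.701
finger_force: 0.0
time: 41.7
eef_pos: [0.4166, 0.0082, 0.0869]
tcp_rot: [0.707, 0.707, 0.0, 0.001]
contact_force: [-1.9, 0.0, 6.3]
opening: 0.362
finger_force: 39.4
time: 42.58
eef_pos: [0.4164, 0.0084, 0.2571]
tcp_rot: [0.707, 0.707, 0.001, 0.002]
contact_force: [0.1, -0.3, -1.9]
opening: 0.363
finger_force: 40.1
dx -19.59 dy 6.86 dz 0.25 twist 19.5 | yaw -0.0 q6 -0.22 t 42.6 F [ 0.1 -0.3 -1.9] open 0.36
```

```bash
python3 -m pendant '[{"dx":-2,"dy":0.7,"dz":0,"twist":2},{"dx":-6,"dy":2,"dz":0,"twist":6},{"dx":-10,"dy":3.5,"dz":0,"twist":10},{"dx":-14,"dy":4.9,"dz":0,"twist":14},{"dx":-17.5,"dy":6.1,"dz":0,"twist":17.5},{"dx":-19.6,"dy":6.9,"dz":0,"twist":19.5},{"dx":-19.6,"dy":6.9,"dz":0,"twist":19.5},{"dx":-19.6,"dy":6.9,"dz":0,"twist":19.5}]'
python3 -c "
from h import *
go(484.9,-187.5,91,-19.5)"
```

```text
time: 43.58
eef_pos: [0.4842, -0.1866, 0.2548]
tcp_rot: [0.817, 0.577, -0.0, -0.001]
contact_force: [0.4, 0.5, -2.1]
opening: 0.362
finger_force: 40.1
dx -0.08 dy 0.13 dz 16.38 twist 0.0 | yaw -19.5 q6 -0.22 t 43.6 F [ 0.4  0.5 -2.1] open 0.36
```

```bash
python3 -m pendant '[{"dx":-0.1,"dy":0.1,"dz":3,"twist":0},{"dx":-0.1,"dy":0.1,"dz":7,"twist":0},{"dx":-0.1,"dy":0.1,"dz":11,"twist":0},{"dx":-0.1,"dy":0.1,"dz":14,"twist":0},{"dx":-0.1,"dy":0.1,"dz":15.6,"twist":0},{"dx":-0.1,"dy":0.1,"dz":16.1,"twist":0},{"dx":-0.1,"dy":0.1,"dz":16.4,"twist":0},{"dx":-0.1,"dy":0.1,"dz":16.5,"twist":0},{"dx":-0.1,"dy":0.1,"dz":16.5,"twist":0}]'
```

```text
time: 44.7
eef_pos: [0.4857, -0.1892, 0.0914]
tcp_rot: [0.817, 0.577, 0.0, 0.001]
contact_force: [0.7, 0.3, -1.8]
opening: 0.362
finger_force: 40.1
```

```bash
python3 -m pendant '[{"dx":0,"dy":0,"dz":0.1,"twist":0},{"dx":0,"dy":0,"dz":0.2,"twist":0},{"dx":0,"dy":0,"dz":0.2,"twist":0}]'
python3 -m pendant '[{"dx":0,"dy":0,"dz":0,"twist":0},{"dx":0,"dy":0,"dz":0,"twist":0},{"dx":0,"dy":0,"dz":0,"twist":0},{"dx":0,"dy":0,"dz":-1,"twist":0},{"dx":0,"dy":0,"dz":-4,"twist":0},{"dx":0,"dy":0,"dz":-8,"twist":0},{"dx":0,"dy":0,"dz":-11,"twist":0},{"dx":0,"dy":0,"dz":-12,"twist":0},{"dx":0,"dy":0,"dz":-12,"twist":0}]' 58
python3 - <<'E'
from h import *
i,P=cloud("scene"); save(i,"s10"); cas(P,20);cas(P,145)
Q=P.reshape(-1,3)
m=(Q[:,2]>.109)&(Q[:,2]<.126)
for n,c in(("b2",(485,-188)),("b1",(455,-282))):
    k=m&(np.hypot(Q[:,0]*1e3-c[0],Q[:,1]*1e3-c[1])<28);print(n,cv2.minAreaRect((Q[k,:2]*1e3).astype(np.float32)),np.median(Q[k,2]))
E
```

```text
time: 45.08
eef_pos: [0.4859, -0.1894, 0.091]
tcp_rot: [0.817, 0.577, 0.0, 0.0]
contact_force: [-3.5, 2.8, 9.2]
opening: 0.362
finger_force: 41.2
time: 46.2
eef_pos: [0.4854, -0.189, 0.2089]
tcp_rot: [0.817, 0.577, 0.0, 0.0]
contact_force: [-0.5, 0.7, -0.5]
opening: 0.577
finger_force: 0.0
cassette top n 216 x [-1.88518701  3.3710556   7.70246452] y [-23.83792983  64.75050374] z [94.70918661 97.38102113]
cassette top n 190 x [-1.9427261   3.92566165  7.57453477] y [ 99.85633012 190.62183122] z [94.90746203 97.33757944]
b2 ((488.3824157714844, -190.14559936523438), (31.049171447753906, 31.599716186523438), 78.69920349121094) 0.11674569729473527
b1 ((455.8665466308594, -281.2974853515625), (30.61336326599121, 30.746305465698242), 89.10359191894531) 0.11658751496251635
```

View pics/s10.png

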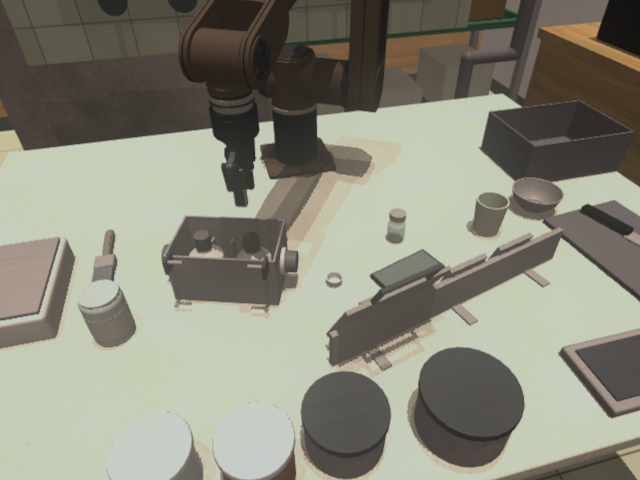

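Both bottles stand in the box, with caps at (203,242) and (251,243). The lid and both cassettes lean on the guard, and the bystanders are where they were. I'm handing in.

```bash
python3 -c "
from plant import ctrl
print(ctrl.sign_off())"
```

```text
the job is handed in; nothing more can be done
None
```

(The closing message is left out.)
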